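# Colour rod from the tray to the warming rest

### The job

Take the blue glass colour rod out of its compartment in the wooden tray and lay it gently across both notched saddles of the steel warming rest, roughly centred and lying in both notches, ready to be warmed. Put it down rather than letting it drop, let go of it, and leave the yellow and the red rod undisturbed in their compartments.

Things in the scene. Friction and masses are not known exactly. Their poses are not given: they have to be found in the camera images.
- blue_rod_centre (a point): Centre of the blue glass rod (150 mm long, 12 mm thick, about 75 g, loose), half-way up; y along the rod, z up. It lies lengthwise near the middle of one of the three compartments (which one varies) of a fixed open wooden tray; compartments are side by side, each 80 x 190 mm inside, floor 5 mm thick, walls and dividers 5 mm thick, tops 25 mm above the bench. About 30 mm free beside it.
- rest_seat (a point): Middle of the fixed warming rest's seat, 30 mm above the bench, level with the notch floors; z up. Two grey saddles 12 mm thick stand 45 mm to +y and -y of it; their notches have flat floors 30 mm wide (along x) and horns flaring to 52 mm above the bench. A rod in both lies along y. Between the saddles it is free down to 8 mm above the bench. A fixed blowpipe, its top 70 mm up, lies between tray and rest.
- yellow_rod_centre (a point): Centre of the yellow glass rod, 170 mm long (along its y axis), 10 mm thick, loose, in another compartment of the tray. It must stay in its compartment.
- red_rod_centre (a point): Centre of the red glass rod, 130 mm long (along its y axis), 13 mm thick, loose, in another compartment of the tray. It must stay in its compartment.
Not all that is in view belongs to the job. Of the things that look like the part that bears blue_rod_centre, the larger one is meant.

How it is judged:
By the outcome, as a careful person would: the job done as asked, in the order asked, and still so for the second after the job is handed in, with the robot touching nothing.
It also fails if it takes over 35 s, if anything falls off the work surface, if the arm or the gripper's body presses on something with over 40 N, if the wrist force passes 120 N, or if a joint passes its speed limit or range.

### The arm

A 6-joint arm with a two-finger parallel gripper is mounted at the origin on a cart in front of the work surface, level with it; the furniture and walls round the work are solid. World frame = base frame: x ahead of the robot, y to its left, z up, the work surface at z = 0. Lengths are in m, angles in rad, forces in N, time in s.
With the tool pointing down it reaches from about 0.35 to 0.975 m from the base axis. Payload 4.9 kg.
Tool frame: the origin (TCP) lies at the very end of the fingers, on their centre line; the grasp point (between the pads) lies 19 mm behind it (ctrl.grip_point_offset is the distance from the TCP to the grasp point, in m); z points along the fingers, y is the line along which they close (so a half turn about z gives the same grasp; the last joint's range is limited). The gripper opens to 85 mm and grips with 20 to 120 N. Pads are 22 mm wide; open, the fingers measure 114 mm over their backs; the gripper's body (76 mm by 85 mm) begins 54 mm behind the grasp point. The pads swing forward as they close: fully open they stand 13 mm farther back than shut.
Start: joints at [1.134, 0.053, 1.613, -0, 1.476, -0.119], TCP at [0.195, 0.594, 0.231] pointing down, gripper open.
Joint ranges: [-3.01, 3.01], [-1.01, 2.22], [0.06, 2.58], [-1.02, 4.17], [0.09, 2.62], [-3.14, 3.14]. Speed limits (rad/s): [2.57, 2.57, 3.14, 3.14, 3.14, 3.14].

### API

Orientations are given as a rotation vector (axis times angle).
In Python, from station import ctrl gives the robot as it stands.
- The arm moves only by the tool send_rows, never from a script. Its argument "rows" is a list of rows, each a list of 3 entries, a list of its own where there are three numbers: the finger opening in cm, from 0 to 8.54, then the shift along the tool's x, y, z in cm, then the turn about the tool's z in degrees. A call has 1 to 10 rows; each row shifts and turns the commanded pose from where the row before left it, along the tool's axes as they then stand; what a row does not reach is not made up. A row lasts 1/8 s, in which the tool goes at most 62.5 mm and 10.7 degrees, less where a joint would pass 70% of its speed; a pose out of reach is approached as far as the arm can. A call with a gripper value outside its range is refused whole. The fingers move at their own pace and stop on an object; "newtons" is the grip in N (left out, the last holds). Time passes only in rows, so rows that do not move let the fingers close. It gives the time, the measured TCP pose, the force, the opening and the grip force at its end, in the units of the state.
- ctrl.get_obs(): the state, without advancing time (a new reading comes with each control period).
- ctrl.get_image(name): name is "scene" or "side" or "wrist"; returns a dict with "frame" (384x512x3 uint8, red, green, blue), "range_z" (384x512 float32, m along the optical axis (not along the pixel's ray), 0 where there is no reading), "fx", "fy", "cx", "cy" (pixels), "cam_to_world" (4x4, takes a point from camera to world coordinates). Camera axes: x right, y down, z forward; pixel columns grow to the right and rows downward; lengths in m; the calibration is good to about 2 mm. A picture is of the moment at which its call begins.
- ctrl.finish_job(): hands the job in; it is judged then, once.
The state is a dict: "t": time; "q": joint angles; "dq": joint speeds; "effort": joint torques, N m; "tool_pos": TCP position; "tool_rot": TCP orientation; "contact_force": force on the tool from outside, world axes, zero at the start; "wrist_torque": the same for the moment, N m; "opening": finger opening in m; "grip_force": force on a finger pad.
Only numpy, scipy, OpenCV 4.12 (cv2) and the standard library are available. Lean on these libraries where they do the work, as an engineer would, in place of code of your own. Each camera call takes 0.05 s, during which the arm holds its last target. There are 200 camera calls.

## Working session

There is one attempt and no reset: what is moved stays moved. The work goes in short steps, Python scripts to look and compute and a tool call to move; the robot and the scene stay as the last step left them, time stands still between calls to the robot, and variables do not carry over. Pictures are saved under pics/ and viewed, at most 10 in all, crops included, and the job is handed in when it is done.

Besides the shell and the picture viewer there is one more tool, called after "Emit:" as name([rows], argument=value, ...), one row to a line, values as JSON. send_rows: Moves the arm, as the interface text tells. Its arguments: {"type":"object","properties":{"rows":{"type":"array","items":{"type":"array"}},"newtons":{"type":"number"}},"required":["rows"]}

```bash
mkdir -p pics
cat > h.py <<'E'
import numpy as np, cv2
from station import ctrl
def pts(im):
    z=im["range_z"]; v,u=np.indices(z.shape)
    p=np.stack([(u-im["cx"])/im["fx"]*z,(v-im["cy"])/im["fy"]*z,z,np.ones_like(z)],-1)
    return (p@np.array(im["cam_to_world"]).T)[...,:3]
E
python3 - <<'E'
from h import *
a=ctrl.get_image("scene");b=ctrl.get_image("side")
for n,i in(("scene",a),("side",b)):
    cv2.imwrite(f"pics/{n}1.png",i["frame"][...,::-1]); np.savez(f"{n}.npz",**i)
o=ctrl.get_obs();print(o["t"],o["tool_pos"],o["tool_rot"])
E
```

```text
0.1 [0.19507356 0.59318717 0.23015836] [-4.97039209e-01 -3.10150762e+00  2.81123961e-03]
```

View pics/scene1.png

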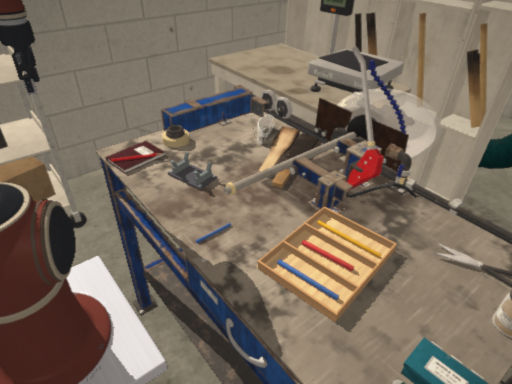

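View pics/side1.png

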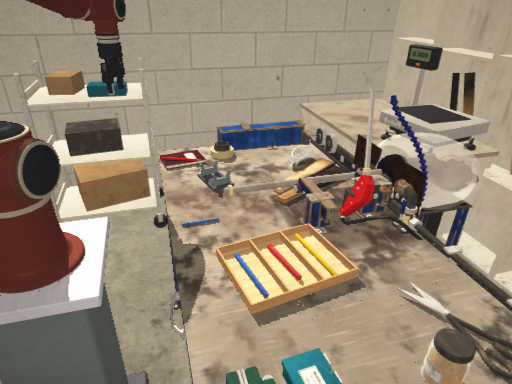

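The scene view shows these candidates for the blue rod:
- The tray rod at scene (308,280), side (251,275).
- A shorter blue rod lying on the bench at scene (213,233), side (200,222). This is a decoy.
- Blue clamps and table parts, which are not rods.

I choose the larger one, in the tray. The rest is at scene (193,175), and the blowpipe runs from (230,187) to (340,140).

Run:
```python
from h import *
for n in("scene","side"):
    i=dict(np.load(n+".npz")); P=pts(i); f=i["frame"]; hsv=cv2.cvtColor(f,cv2.COLOR_RGB2HSV)
    print(n,"cam",i["cam_to_world"][:3,3].round(3))
    for c,lo,hi in(("blue",(100,120,60),(125,255,255)),("red",(170,140,80),(180,255,255)),("yellow",(20,170,130),(32,255,255))):
        m=cv2.inRange(hsv,lo,hi); k,l,s,ce=cv2.connectedComponentsWithStats(m)
        for j in range(1,k):
            if s[j,4]<60: continue
            q=P[(l==j)&(i["range_z"]>0)]; q=q[np.abs(q[:,2])<.06]
            if len(q)<40: continue
            d=np.linalg.svd(q[:,:2]-q[:,:2].mean(0),full_matrices=False)[2][0]
            t=(q[:,:2]-q[:,:2].mean(0))@d
            print(c,ce[j].round(),len(q),np.median(q,0).round(3),"mid",(q[:,:2].mean(0)+d*(t.min()+t.max())/2).round(3),"len",np.ptp(t).round(3),"ang",np.degrees(np.arctan2(d[1],d[0])).round(1))
i=dict(np.load("scene.npz"));f=i["frame"];P=pts(i)
# points above the bench in rest window
w=P[150:200,150:245].reshape(-1,3); w=w[(w[:,2]>.02)&(w[:,2]<.09)]
print(len(w),w.min(0),w.max(0))
for z0 in np.arange(.02,.09,.01):
    q=w[(w[:,2]>=z0)&(w[:,2]<z0+.01)]
    if len(q):print(z0.round(2),len(q),q.min(0).round(3),q.max(0).round(3))
A=cv2.resize(f[140:205,140:250,::-1],None,fx=5,fy=5,interpolation=2);B=cv2.resize(f[205:320,200:400,::-1],None,fx=2.75,fy=2.75,interpolation=2)[:270,:550]
B=cv2.resize(f[210:310,200:400,::-1],(550,275))
cv2.imwrite("pics/crop1.png",np.vstack([A,B]))
```

```text
scene cam [ 0.042 -0.516  0.625]
blue [212. 114.] 917 [0.718 0.545 0.036] mid [0.722 0.545] len 0.334 ang -180.0
blue [166. 120.] 58 [0.564 0.606 0.036] mid [0.566 0.607] len 0.02 ang -172.1
blue [307. 279.] 212 [ 0.463 -0.189  0.014] mid [ 0.463 -0.187] len 0.147 ang -79.2
blue [240. 333.] 665 [ 0.312 -0.188 -0.046] mid [ 0.312 -0.132] len 0.365 ang -90.0
yellow [345. 236.] 149 [ 0.63  -0.15   0.014] mid [ 0.63  -0.152] len 0.155 ang -80.9
side cam [ 0.294 -0.776  0.548]
blue [263. 138.] 879 [0.726 0.545 0.036] mid [0.725 0.545] len 0.334 ang -180.0
blue [368. 208.] 68 [ 0.857 -0.027  0.027] mid [ 0.856 -0.027] len 0.032 ang -178.1
blue [199. 222.] 80 [0.391 0.054 0.006] mid [0.394 0.054] len 0.096 ang -178.8
blue [251. 275.] 206 [ 0.466 -0.197  0.016] mid [ 0.464 -0.187] len 0.15 ang -79.2
yellow [315. 254.] 185 [ 0.632 -0.164  0.014] mid [ 0.63  -0.152] len 0.18 ang 99.0
513 [0.42573267 0.10445626 0.02001695] [0.54217891 0.45545598 0.0731046 ]
0.02 136 [0.426 0.245 0.02 ] [0.521 0.455 0.03 ]
0.03 82 [0.438 0.244 0.03 ] [0.524 0.354 0.04 ]
0.04 79 [0.437 0.107 0.04 ] [0.526 0.356 0.05 ]
0.05 89 [0.435 0.104 0.05 ] [0.53  0.357 0.059]
0.06 117 [0.474 0.106 0.06 ] [0.542 0.137 0.07 ]
0.07 10 [0.488 0.116 0.07 ] [0.496 0.128 0.073]
```

View pics/crop1.png

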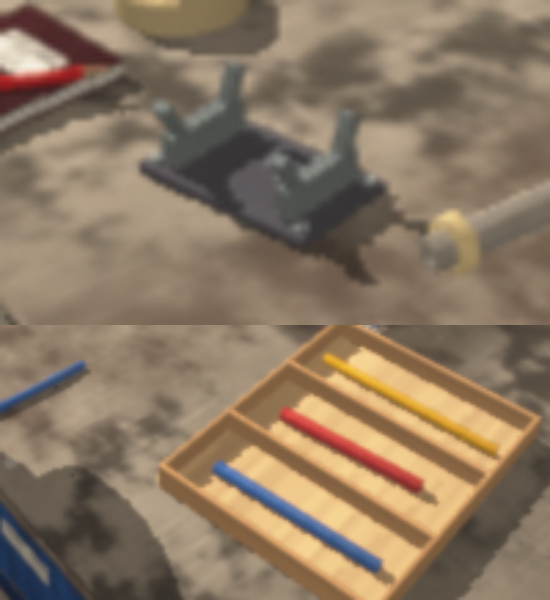

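The close crop confirms the choice. The long blue rod is in the near compartment, with red in the middle, yellow at the far side, and the shorter blue piece loose on the bench. The rest has two saddles, each with two horns. Next I'll get the rest pose and the shifts.

```bash
cat >> h.py <<'E'
from scipy.spatial.transform import Rotation as Ro
def go(target,head=None):
    "cm shift in the current tool axes to a world TCP target; degrees of tool-z turn so tool y heads 'head' (mod 180)"
    o=ctrl.get_obs(); R=Ro.from_rotvec(o["tool_rot"]).as_matrix(); p=np.array(o["tool_pos"])
    h=np.degrees(np.arctan2(R[1,1],R[0,1])); t=None
    print("t",round(o["t"],2),"pos",p.round(4),"yhead",h.round(1),"tilt",R[:,2].round(3),"open",round(o["opening"],4),"grip",round(o["grip_force"],1),"F",np.round(o["contact_force"],1),"q",np.round(o["q"],2))
    if head is not None:
        t=-((head-h+90)%180-90); print("turn",round(t,1))
        a=np.radians(h-t); y=np.array([np.cos(a),np.sin(a),0]); R2=np.stack([np.cross(y,[0,0,-1]),y,[0,0,-1]],1)
        print("shift after turn",(R2.T@(np.array(target)-p)*100).round(2))
    print("shift",(R.T@(np.array(target)-p)*100).round(2))
E
python3 - <<'E'
from h import *
for n in("scene","side"):
    i=dict(np.load(n+".npz")); P=pts(i).reshape(-1,3)
    q=P[(P[:,0]>.42)&(P[:,0]<.55)&(P[:,1]>.22)&(P[:,1]<.38)&(P[:,2]>.03)&(P[:,2]<.06)]
    r=cv2.minAreaRect(q[:,:2].astype(np.float32)*1000)
    print(n,len(q),r)
    k=cv2.kmeans(q[:,1:2].astype(np.float32),2,None,(3,50,1e-5),5,0)[1].ravel()
    for j in(0,1): s=q[k==j]; print(len(s),s.mean(0).round(3),s.min(0).round(3),s.max(0).round(3))
go((.45,.24,.23),10.8)
E
```

```text
scene 167 ((480.54522705078125, 299.3766784667969), (69.1855697631836, 102.76836395263672), 15.719170570373535)
87 [0.494 0.256 0.04 ] [0.461 0.243 0.03 ] [0.525 0.269 0.052]
80 [0.471 0.343 0.04 ] [0.435 0.325 0.03 ] [0.501 0.357 0.054]
side 131 ((482.2823181152344, 299.25714111328125), (67.00988006591797, 106.23558044433594), 15.082807540893555)
62 [0.471 0.341 0.039] [0.437 0.325 0.03 ] [0.503 0.356 0.053]
69 [0.496 0.255 0.04 ] [0.461 0.242 0.03 ] [0.526 0.267 0.054]
t 0.1 pos [0.1951 0.5932 0.2302] yhead 71.8 tilt [-0.001 -0.002 -1.   ] open 0.0854 grip 0.0 F [-1.  -0.6 -0.9] q [ 1.13  0.05  1.61 -0.    1.48 -0.12]
turn 61.0
shift after turn [-3.947e+01  1.842e+01  2.000e-02]
shift [-35.25 -25.58   0.06]
```

Emit:
send_rows([
  [8.5,[-4.4,-3.2,0],0],
  [8.5,[-4.4,-3.2,0],0],
  [8.5,[-4.4,-3.2,0],0],
  [8.5,[-4.4,-3.2,0],0],
  [8.5,[-4.4,-3.2,0],0],
  [8.5,[-4.4,-3.2,0],0],
  [8.5,[-4.4,-3.2,0],0],
  [8.5,[-4.4,-3.2,0],0],
  [8.5,[0,0,0],10],
  [8.5,[0,0,0],10],
])

```text
t: 1.35
tool_pos: [0.4499, 0.2395, 0.2307]
tool_rot: [-1.04, -2.964, 0.001]
contact_force: [-0.7, -0.7, -0.5]
opening: 0.0848
grip_force: 0.0
```

Emit:
send_rows([
  [8.5,[0,0,0],10],
  [8.5,[0,0,0],10],
  [8.5,[0,0,0],10],
  [8.5,[0,0,0],10],
  [8.5,[0,0,0],0],
])

```text
t: 1.98
tool_pos: [0.4494, 0.2404, 0.2308]
tool_rot: [-1.979, -2.44, 0.001]
contact_force: [-0.6, -0.1, 0.5]
opening: 0.0848
grip_force: 0.0
```

Run:
```python
from h import *
i=ctrl.get_image("wrist"); cv2.imwrite("pics/w1.png",i["frame"][...,::-1]); P=pts(i).reshape(-1,3)
q=P[(P[:,0]>.42)&(P[:,0]<.55)&(P[:,1]>.22)&(P[:,1]<.38)&(P[:,2]>.024)&(P[:,2]<.06)]
print(len(q)); 
if len(q)>50: print(cv2.minAreaRect(q[:,:2].astype(np.float32)*1000))
go((.464,-.187,.20),10.8)
```

```text
1937
((480.621337890625, 300.8095397949219), (66.92486572265625, 102.00653076171875), 15.932394027709961)
t 2.02 pos [0.4495 0.2404 0.2309] yhead 12.0 tilt [-0.001 -0.    -1.   ] open 0.0849 grip 0.0 F [-0.1 -0.2  1.1] q [ 0.35 -0.23  1.88  0.    1.49  0.14]
turn 1.2
shift after turn [-42.26  -6.58   3.09]
shift [-42.11  -7.43   3.1 ]
```

View pics/w1.png

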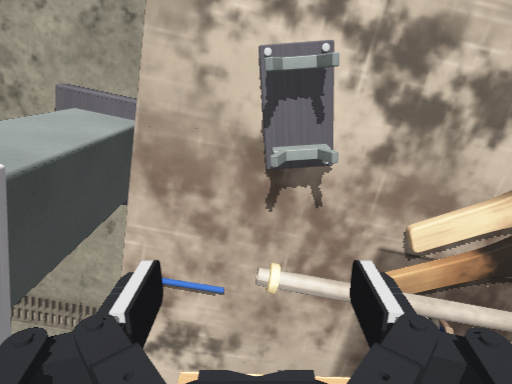

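The wrist view shows the rest at about (300,105), the blowpipe end at (270,278) and the decoy rod at (195,287). It agrees on the rest: (0.481, 0.300), turned about 15.6°. Next I go over the rod.

Emit:
send_rows([
  [8.5,[-5.3,-0.93,0],1],
  [8.5,[-5.3,-0.9,0],0],
  [8.5,[-5.3,-0.85,0],0],
  [8.5,[-5.3,-0.8,0],0],
  [8.5,[-5.3,-0.8,0],0],
  [8.5,[-5.3,-0.8,0],0],
  [8.5,[-5.3,-0.8,0],0],
  [8.5,[-5.2,-0.8,3],0],
  [8.5,[0,0,0],0],
  [8.5,[0,0,0],0],
])

```text
t: 3.28
tool_pos: [0.4641, -0.1873, 0.2012]
tool_rot: [-2.001, -2.421, -0.001]
contact_force: [1.2, 0.4, -0.1]
opening: 0.0855
grip_force: 0.0
```

Run:
```python
from h import *
i=ctrl.get_image("wrist"); f=i["frame"].copy(); P=pts(i); hsv=cv2.cvtColor(f,cv2.COLOR_RGB2HSV)
m=cv2.inRange(hsv,(100,120,60),(125,255,255)); k,l,s,ce=cv2.connectedComponentsWithStats(m)
for j in range(1,k):
    if s[j,4]<300: continue
    q=P[(l==j)&(i["range_z"]>0)]; r=cv2.minAreaRect(q[:,:2].astype(np.float32)*1000); print(ce[j].round(),len(q),r,np.median(q[:,2]))
cv2.imwrite("pics/w2.png",f[...,::-1])
go((.464,-.187,.0075),10.8)
```

```text
[258. 157.] 1390 ((465.768798828125, -186.44338989257812), (9.742877960205078, 148.51829528808594), 11.21981430053711) 0.016268146291896296
t 3.33 pos [ 0.4645 -0.1869  0.2018] yhead 10.9 tilt [ 0.001  0.    -1.   ] open 0.0851 grip 0.0 F [0.9 0.2 0. ] q [-0.53 -0.23  1.93  0.    1.44 -0.72]
turn 0.1
shift after turn [-0.   -0.05 19.43]
shift [-0.   -0.06 19.43]
```

View pics/w2.png

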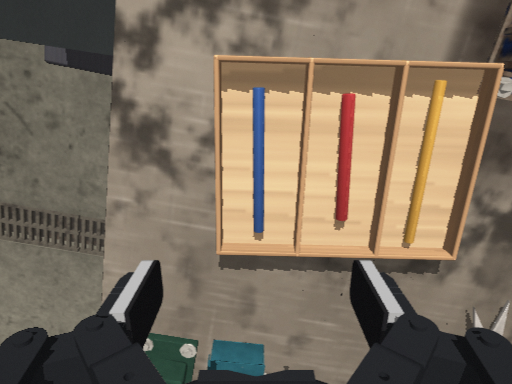

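The wrist view shows the blue rod at (258,157), aligned with the image and nearly centred in its compartment (221 to 307 px). The fingers need about a 3 cm opening to fit between the walls.

Emit:
send_rows([
  [3.0,[0,0,3],0],
  [3.0,[0,0,4],0],
  [3.0,[0,0,4],0],
  [3.0,[0,0.05,2],0],
  [3.0,[0,0,2],0],
  [3.0,[0,0,1.5],0],
  [3.0,[0,0,1.2],0],
  [3.0,[0,0,0.8],0],
  [3.0,[0,0,0.5],0],
  [3.0,[0,0,0],0],
], newtons=35)

```text
t: 4.58
tool_pos: [0.4646, -0.1875, 0.0112]
tool_rot: [-2.003, -2.42, 0.0]
contact_force: [-0.3, -0.6, 0.2]
opening: 0.0299
grip_force: 0.0
```

Run:
```python
from h import *
i=ctrl.get_image("wrist"); cv2.imwrite("pics/w3.png",i["frame"][...,::-1])
go((.465,-.187,.0075),10.9)
```

```text
t 4.62 pos [ 0.4649 -0.1876  0.0115] yhead 10.8 tilt [ 0. -0. -1.] open 0.0297 grip 0.0 F [-0.7 -0.2  0.3] q [-0.53  0.01  2.06  0.    1.08 -0.72]
turn -0.1
shift after turn [0.05 0.03 0.4 ]
shift [0.05 0.02 0.4 ]
```

View pics/w3.png

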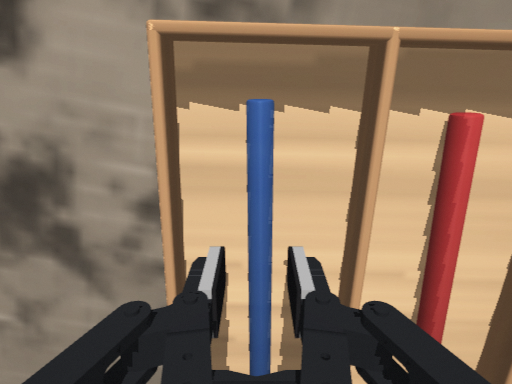

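The fingers straddle the rod (255 to 262 px) inside the compartment and clear both walls. I'll go 4 mm lower and close.

Emit:
send_rows([
  [3.0,[0,0,0.4],0],
  [3.0,[0,0,0],0],
  [0.8,[0,0,0],0],
  [0.8,[0,0,0],0],
  [0.8,[0,0,0],0],
  [0.8,[0,0,0],0],
  [0.8,[0,0,0],0],
  [0.8,[0,0,0],0],
], newtons=35)

```text
t: 5.62
tool_pos: [0.4649, -0.1875, 0.0075]
tool_rot: [2.002, 2.42, 0.0]
contact_force: [-0.1, 0.5, 3.0]
opening: 0.0106
grip_force: 36.4
```

Emit:
send_rows([
  [0.5,[0,0,-0.5],0],
  [0.5,[0,0,-1],0],
  [0.5,[0,0,-2],0],
  [0.5,[0,0,-3],0],
  [0.5,[0,0,-4],0],
  [0.5,[0,0,-4],0],
  [0.5,[0,0,-3],0],
  [0.5,[0,0,0],0],
  [0.5,[0,0,0],0],
])

```text
t: 6.75
tool_pos: [0.4639, -0.187, 0.1809]
tool_rot: [-2.001, -2.419, 0.001]
contact_force: [-1.0, -0.3, -1.7]
opening: 0.0104
grip_force: 36.0
```

```bash
cat > rod.py <<'E'
from h import *
for n in("scene","side","wrist"):
    i=ctrl.get_image(n); np.savez("l_"+n,**i); P=pts(i); hsv=cv2.cvtColor(i["frame"],cv2.COLOR_RGB2HSV)
    m=(cv2.inRange(hsv,(100,120,60),(125,255,255))>0)&(i["range_z"]>0)&(P[...,0]>.3)&(P[...,0]<.65)&(np.abs(P[...,1])<.42)&(P[...,2]>.012)&(P[...,2]<.25)
    k,l,s,ce=cv2.connectedComponentsWithStats(m.astype(np.uint8))
    for j in range(1,k):
        if s[j,4]<30: continue
        q=P[l==j]; d=np.linalg.svd(q-q.mean(0),full_matrices=False)[2][0]; d*=np.sign(d[1]); t=(q-q.mean(0))@d
        print(n,ce[j].round(),len(q),"ends",(q.mean(0)+d*t.min()).round(3),(q.mean(0)+d*t.max()).round(3),"len",np.ptp(t).round(3),"head",np.degrees(np.arctan2(d[1],d[0])).round(1))
E
python3 - <<'E'
import rod
from h import *
f=np.load("l_side.npz")["frame"]; cv2.imwrite("pics/s2.png",cv2.resize(f[160:320,160:380,::-1],None,fx=3,fy=3))
go((.481,.300,.16),15.6)
E
```

```text
scene [296. 206.] 136 ends [ 0.458 -0.173  0.187] [ 0.448 -0.114  0.188] len 0.06 head 99.9
scene [324. 219.] 31 ends [ 0.465 -0.213  0.188] [ 0.465 -0.196  0.189] len 0.017 head 89.9
side [259. 215.] 151 ends [ 0.476 -0.263  0.187] [ 0.461 -0.185  0.189] len 0.079 head 100.4
wrist [256. 231.] 6462 ends [ 0.475 -0.252  0.188] [ 0.449 -0.112  0.189] len 0.142 head 100.8
t 6.9 pos [ 0.4636 -0.1868  0.1801] yhead 10.8 tilt [-0.003  0.002 -1.   ] open 0.0103 grip 36.0 F [ 0.  -0.1 -1.2] q [-0.53 -0.21  1.95 -0.    1.41 -0.72]
turn -4.8
shift after turn [46.42 14.76  2.01]
shift [47.49 10.82  2.1 ]
```

View pics/s2.png

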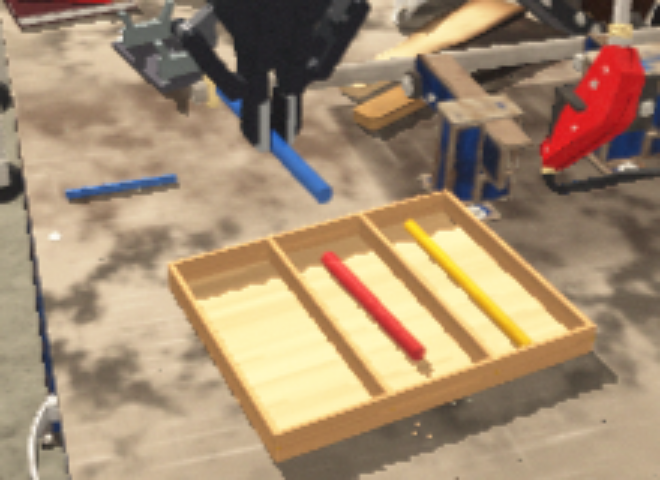

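The rod is level, gripped near its centre, and the red and yellow rods are untouched. Next I carry it over the rest.

Emit:
send_rows([
  [0.5,[2,0.6,0],-4.8],
  [0.5,[4,1.3,0],0],
  [0.5,[5.2,1.7,0],0],
  [0.5,[5.6,1.8,0],0],
  [0.5,[5.8,1.8,0],0],
  [0.5,[5.8,1.8,0],0],
  [0.5,[5.6,1.8,0],0],
  [0.5,[5.2,1.7,0],0],
  [0.5,[4,1.3,0],0],
  [0.5,[3.2,1,0],0],
])

```text
t: 8.15
tool_pos: [0.4834, 0.3008, 0.1806]
tool_rot: [-1.897, -2.502, 0.004]
contact_force: [-0.1, -0.1, -0.5]
opening: 0.0106
grip_force: 36.0
```

Emit:
send_rows([
  [0.5,[0,0,2],0],
  [0.5,[0,0,4],0],
  [0.5,[0,0,3],0],
  [0.5,[0,0,1],0],
  [0.5,[0,0,0],0],
  [0.5,[0,0,0],0],
])

```text
t: 8.9
tool_pos: [0.4853, 0.2993, 0.0838]
tool_rot: [1.899, 2.501, 0.003]
contact_force: [-0.9, 0.5, -0.3]
opening: 0.0106
grip_force: 36.0
```

Run:
```python
import rod
from h import *
i=np.load("l_wrist.npz"); P=pts(i).reshape(-1,3); hsv=cv2.cvtColor(i["frame"],cv2.COLOR_RGB2HSV).reshape(-1,3)
q=P[(hsv[:,1]<110)&(P[:,0]>.42)&(P[:,0]<.55)&(P[:,1]>.32)&(P[:,1]<.38)&(P[:,2]>.024)&(P[:,2]<.06)]
print(len(q),cv2.minAreaRect(q[:,:2].astype(np.float32)*1000))
cv2.imwrite("pics/w4.png",i["frame"][...,::-1])
go((.481,.300,.035),15.6)
```

```text
scene [178. 145.] 37 ends [0.475 0.322 0.09 ] [0.462 0.366 0.09 ] len 0.046 head 105.8
scene [202. 155.] 60 ends [0.501 0.225 0.091] [0.485 0.295 0.09 ] len 0.072 head 103.1
side [221. 160.] 42 ends [0.503 0.225 0.091] [0.485 0.301 0.091] len 0.079 head 103.4
wrist [256. 230.] 6628 ends [0.502 0.237 0.092] [0.464 0.372 0.092] len 0.141 head 105.6
2272 ((468.50653076171875, 344.3850402832031), (67.25234985351562, 12.129473686218262), 15.64497184753418)
t 9.05 pos [0.4852 0.2996 0.0839] yhead 15.6 tilt [ 0.002  0.001 -1.   ] open 0.0102 grip 36.0 F [-0.3  0.5 -0.3] q [ 0.42  0.06  1.86 -0.    1.22  0.15]
turn -0.0
shift after turn [ 0.16 -0.4   4.89]
shift [ 0.15 -0.41  4.89]
```

View pics/w4.png

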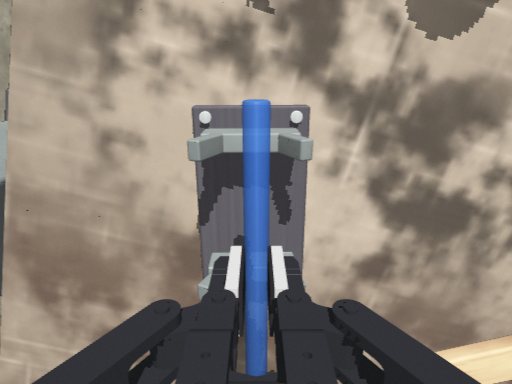

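The rod is over the rest and parallel to it, about 3 mm to the right of the notch centre. The saddle is at (250,143) and the rod crosses it at (257,143). I'll correct sideways and go down.

Emit:
send_rows([
  [0.5,[0.15,-0.3,0],0],
  [0.5,[0,0,1],0],
  [0.5,[0,0,1.5],0],
  [0.5,[0,0,1],0],
  [0.5,[0,0,0.6],0],
  [0.5,[0,0,0.3],0],
  [0.5,[0,0,0],0],
  [0.5,[0,0,0],0],
])

```text
t: 10.05
tool_pos: [0.4814, 0.3, 0.0388]
tool_rot: [1.899, 2.502, 0.001]
contact_force: [-0.4, 0.1, -0.9]
opening: 0.01
grip_force: 36.0
```

Emit:
send_rows([
  [0.5,[0,0,0.15],0],
  [0.5,[0,0,0],0],
])

```text
t: 10.3
tool_pos: [0.481, 0.2999, 0.0369]
tool_rot: [1.899, 2.502, 0.0]
contact_force: [0.5, -0.4, -0.6]
opening: 0.0101
grip_force: 36.0
```

Emit:
send_rows([
  [0.5,[0,0,0.15],0],
  [0.5,[0,0,0],0],
])

```text
t: 10.55
tool_pos: [0.4809, 0.2998, 0.0351]
tool_rot: [-1.9, -2.502, 0.0]
contact_force: [0.2, -0.7, -1.9]
opening: 0.0105
grip_force: 36.0
```

Emit:
send_rows([
  [0.5,[0,0,0.1],0],
  [0.5,[0,0,0],0],
])

```text
t: 10.8
tool_pos: [0.4809, 0.2998, 0.0342]
tool_rot: [-1.9, -2.502, 0.0]
contact_force: [0.6, -0.1, -0.8]
opening: 0.0104
grip_force: 36.0
```

Emit:
send_rows([
  [0.5,[0,0,0.1],0],
  [0.5,[0,0,0],0],
])

```text
t: 11.05
tool_pos: [0.4809, 0.2998, 0.0332]
tool_rot: [-1.9, -2.502, 0.0]
contact_force: [-0.6, 0.3, -1.0]
opening: 0.0105
grip_force: 36.0
```

Emit:
send_rows([
  [0.5,[0,0,0.1],0],
  [0.5,[0,0,0],0],
])

```text
t: 11.3
tool_pos: [0.4811, 0.2999, 0.0326]
tool_rot: [1.899, 2.502, 0.0]
contact_force: [0.2, -0.2, 1.8]
opening: 0.0103
grip_force: 36.2
```

Emit:
send_rows([
  [0.5,[0,0,0.05],0],
  [0.5,[0,0,0],0],
])

```text
t: 11.55
tool_pos: [0.4811, 0.2999, 0.0326]
tool_rot: [1.9, 2.502, -0.0]
contact_force: [-2.6, -1.7, 5.3]
opening: 0.0104
grip_force: 36.8
```

The rod is seated: 5 N upward and the TCP stopped moving. I'll open gently.

Emit:
send_rows([
  [1.3,[0,0,0],0],
  [1.6,[0,0,0],0],
  [2.2,[0,0,0],0],
  [3.0,[0,0,0],0],
  [3.5,[0,0,0],0],
  [3.5,[0,0,0],0],
  [3.5,[0,0,-0.5],0],
  [3.5,[0,0,-1],0],
  [3.5,[0,0,-2],0],
  [3.5,[0,0,-3],0],
], newtons=20)

```text
t: 12.8
tool_pos: [0.4807, 0.2997, 0.098]
tool_rot: [-1.899, -2.502, 0.001]
contact_force: [-0.0, 0.4, 1.1]
opening: 0.0346
grip_force: 0.0
```

Emit:
send_rows([
  [3.5,[0,0,-4],0],
  [3.5,[0,0,-4],0],
  [3.5,[0,0,-3],0],
  [3.5,[0,0,0],0],
  [3.5,[0,0,0],0],
])

```text
t: 13.42
tool_pos: [0.4806, 0.2997, 0.2065]
tool_rot: [-1.899, -2.502, 0.001]
contact_force: [-0.5, 0.0, -0.3]
opening: 0.0354
grip_force: 0.0
```

Run:
```python
import rod
from h import *
a=np.load("l_wrist.npz")["frame"];b=np.load("l_side.npz")["frame"]
cv2.imwrite("pics/end.png",np.hstack([cv2.resize(a,(400,300)),cv2.resize(b[140:320,150:390],(400,300))])[...,::-1])
go((.481,.300,.2))
```

```text
scene [191. 166.] 135 ends [0.498 0.226 0.038] [0.458 0.369 0.039] len 0.148 head 105.5
side [215. 171.] 88 ends [0.5   0.225 0.039] [0.461 0.365 0.04 ] len 0.146 head 105.7
wrist [258. 161.] 1730 ends [0.5   0.229 0.041] [0.46  0.373 0.041] len 0.149 head 105.7
t 13.57 pos [0.4801 0.2994 0.205 ] yhead 15.6 tilt [-0.003 -0.001 -1.   ] open 0.0349 grip 0.0 F [ 0.9  0.1 -0.1] q [ 0.43 -0.07  1.78  0.    1.44  0.15]
shift [0.03 0.1  0.5 ]
```

View pics/end.png

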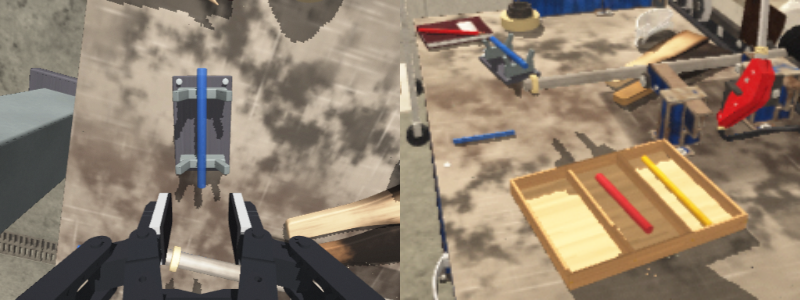

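The rod lies level in both notches, centred at about (0.480, 0.299) with its top about 40 mm up. The gripper is clear and the red and yellow rods are still in place.

```bash
python3 -c "
from station import ctrl
print(ctrl.finish_job())"
```

```text
the job is handed in; nothing more can be done
None
```

The blue rod now lies level and roughly centred in both notches of the warming rest, set down gently and released, with the red and yellow rods still in their compartments; I handed the job in at about 13.6 s.

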